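Latch the water filter's cover, refit its flush knob and hold it down

TASK

The water filter's cartridge has been changed and its cover is down: first swing the steel latch strap down until it rests fully in its catch. Then turn the loose pointer knob so that its D-shaped bore matches the valve's D-spindle, push it fully home, press it down against the spring as far as it goes, and finish while the gripper still holds it pressed down. Leave the bucket, the plunger cup and the vinegar cruet standing where they are.

Things in the scene. Friction and masses are not known exactly. Their poses are not given: they have to be found in the camera images.
- filter: water filter fixed on the shelf: white plastic box, in mm 150 front to back (x), 300 wide (y), 85 high, origin under its middle; x from front to back, y to its left, z up. Left part: grey cover, top at height 112, from y = -46 to 146. Right part, y = -100: valve with upright D-spindle. Catch for the latch: two steel cheeks 28 apart on the front face at y = 50
- latch_hinge (a point): point on the latch's hinge axis at the back edge of the cover, in mm: in the filter's frame x 68, y 50, height 118.5 mm. Fixed to the filter, same axes (hinge axis along y)
- latch (a joint): angle of the latch, a steel strap 24 wide, 5 thick, 165 mm long from hinge to end of thumb tab, its nose hooked 22 down at 148 from the hinge. 0 = level over the cover, nose in the catch (firm stop); grows as it swings up and back, 1.57 upright, 1.9 at most; starts at 0.75 to 1.25. Stiff hinge: it stays where left, about 2 N at 120 mm moves it
- latch_pad (a point): point on the strap's upper face, on its middle line, 120 mm from the hinge axis and 2.5 mm off the plane through that axis. z: outward normal of the face (up when shut); x: along the strap to the hinge
- knob_mid (a point): loose grey plastic pointer knob with a white line along its nose: point on its bore axis, half-way up its 40 mm height; stands upright on the shelf, bore down. From above: flat parallel sides 26 mm apart (along y) from 10 behind to 12 ahead of the axis, nose narrowing to 28 ahead (+x), blunt heel 16 behind; plain sides from bottom to top, about 60 g
- knob: the same knob, origin where its bore axis meets its underside, same axes (x to the nose, z up). The underside has a D-shaped bore, 16 mm deep, about 0.9 mm to spare all round the spindle; the bore's flat is on the nose side (+x), 3.4 mm from the axis
- spindle_top (a point): middle of the steel D-spindle's top, 142 mm above the shelf unpressed; moves with it. z up; x out of its flat, as does a 25 mm stop lug on the washer 18 below the top. Diameter 16, flat 2.5 from the axis, tip bevelled for 1.5. Turns only stiffly (0.35 N m). Knob fully home: bore floor on the spindle's top, knob_mid 4 mm above this point, x axes alike
- spindle (a joint): how far the spindle is pressed down, m: 0 to 0.008 (firm stop). Sprung: 6 N to start it moving, 10 N at the stop; springs back when let go
- bucket: red plastic bucket, 208 mm across the rim, 182 high, on the shelf at the left of the filter; origin under its centre. Bystander
- plunger: black hard silicone plunger cup, rim down, 120 mm across, 98 high with a stub socket on top; origin under its centre. Bystander
- cruet: glass vinegar cruet with its glass stopper, 66 mm across, 175 high, upright; origin under its centre. Bystander

How it is judged:
By the outcome, as a careful person would: the job done as asked, in the order asked, and still so for the second after the job is handed in, while the arm keeps its last pose, push and grip.
It also fails if it takes over 64 s, if anything falls off the work surface, if the arm or the gripper's body presses on something with over 40 N, if the wrist force passes 120 N, or if a joint passes its speed limit or range.

ROBOT

A 6-joint arm with a two-finger parallel gripper is mounted at the origin on the work surface. World frame = base frame: x ahead of the robot, y to its left, z up, the work surface at z = 0. Lengths are in m, angles in rad, forces in N, time in s.
With the tool pointing down it reaches from about 0.25 to 0.775 m from the base axis. Payload 4 kg.
Tool frame: the origin (TCP) lies at the very end of the fingers, on their centre line; the grasp point (between the pads) lies 19 mm behind it; z points along the fingers, y is the line along which they close (so a half turn about z gives the same grasp; the last joint's range is limited). The gripper opens to 85 mm and grips with 20 to 120 N. Pads are 22 mm wide; open, the fingers measure 114 mm over their backs; the gripper's body (76 mm by 85 mm) begins 54 mm behind the grasp point. The pads swing forward as they close: fully open they stand 13 mm farther back than shut.
Start: joints at [1.193, 0.087, 1.371, -0, 1.684, -0.103], TCP at [0.149, 0.529, 0.231] pointing down, gripper open.
Joint ranges: [-3.1, 3.1], [-0.76, 2.03], [0.27, 2.55], [-1.08, 4.22], [0.17, 2.65], [-2.57, 2.57]. Speed limits (rad/s): [2.79, 2.79, 3.14, 3.14, 3.14, 3.14].

INTERFACE

Orientations are given as a rotation vector (axis times angle).
In Python, from cell import env gives the robot as it stands.
- The arm moves only by the tool move_arm, never from a script. Its argument "rows" is a list of rows, each a list of 7 numbers: the shift along the tool's x, y, z in cm, then the turn, a rotation vector about the tool's x, y, z in rad, then the closure, from -1 (fully open) to 1 (shut). A call has 1 to 10 rows; each row shifts and turns the commanded pose from where the row before left it, along the tool's axes as they then stand; what a row does not reach is not made up. A row lasts 1/10 s, in which the tool goes at most 50 mm and 8.59 degrees, less where a joint would pass 70% of its speed; a pose out of reach is approached as far as the arm can. A call is refused whole if a number of a shift passes 5 or a number of a turn 0.15, either way. A call with a gripper value outside its range is refused whole. The fingers move at their own pace and stop on an object; "squeeze" is the grip in N (left out, the last holds). Time passes only in rows, so rows that do not move let the fingers close. It gives the time, the measured TCP pose, the force, the opening and the grip force at its end, in the units of the state.
- env.observe(): the state, without advancing time (a new reading comes with each control period).
- env.grab_frame(name): name is "side" or "top"; returns a dict with "frame" (384x512x3 uint8, blue, green, red), "z_map" (384x512 float32, m along the optical axis (not along the pixel's ray), 0 where there is no reading), "mtx" (3x3 intrinsics, pixels), "xyz" and "rotation" of the camera in the world. Camera axes: x right, y up, looking along -z (the intrinsics and any distortion apply to the point x, -y, -z); pixel columns grow to the right and rows downward; lengths in m; the calibration is good to about 2 mm. A picture is of the moment at which its call begins.
- env.close_job(): hands the job in; it is judged then, once.
The state is a dict: "clock": time; "q": joint angles; "joint_velocities": joint speeds; "tau": joint torques, N m; "tcp_pos": TCP position; "tcp_rot": TCP orientation; "wrist_force": force on the tool from outside, world axes, zero at the start; "ft_torque": the same for the moment, N m; "opening": finger opening in m; "gripper_force": force on a finger pad.
Only numpy, scipy, OpenCV 4.12 (cv2) and the standard library are available. Lean on these libraries where they do the work, as an engineer would, in place of code of your own. Each camera call takes 0.05 s, during which the arm holds its last target. There are 200 camera calls.

## Working session

There is one attempt and no reset: what is moved stays moved. The work goes in short steps, Python scripts to look and compute and a tool call to move; the robot and the scene stay as the last step left them, time stands still between calls to the robot, and variables do not carry over. Pictures are saved under pics/ and viewed, at most 10 in all, crops included, and the job is handed in when it is done.

Besides the shell and the picture viewer there is one more tool, called after "Request:" by a JSON object that holds its "name" and its "arguments", one argument or row to a line. move_arm: Moves the arm, as the interface text tells. Its arguments: {"type":"object","properties":{"rows":{"type":"array","items":{"type":"array","items":{"type":"number"}}},"squeeze":{"type":"number"}},"required":["rows"]}

```bash
mkdir -p pics
cat > h.py <<'E'
import numpy as np, cv2
from cell import env
from scipy.spatial.transform import Rotation as R
def grab(n):
    f=env.grab_frame(n)
    r=np.array(f["rotation"],float)
    f["Rm"]=r if r.shape==(3,3) else R.from_rotvec(r).as_matrix() if r.size==3 else R.from_quat(r).as_matrix()
    f["t"]=np.array(f["xyz"],float); f["K"]=np.array(f["mtx"],float); return f
def ray(f,u,v):
    d=np.linalg.inv(f["K"])@np.array([u,v,1.0]); return f["Rm"]@np.array([d[0],-d[1],-d[2]])
def onplane(f,u,v,z):
    d=ray(f,u,v); return f["t"]+d*(z-f["t"][2])/d[2]
def cloud(f):
    vv,uu=np.mgrid[:384,:512]; K=f["K"]; z=f["z_map"]
    c=np.stack([(uu-K[0,2])/K[0,0]*z,-(vv-K[1,2])/K[1,1]*z,-z],-1)
    return c@f["Rm"].T+f["t"]
def st():
    s=env.observe(); print({k:np.round(s[k],4).tolist() for k in ("clock","q","tcp_pos","tcp_rot","wrist_force","opening","gripper_force")})
E
python3 - <<'E'
from h import *
st()
for n in("side","top"):
    f=grab(n); print(n,f["rotation"],f["t"],f["K"].tolist(),[k for k in f]); cv2.imwrite(f"pics/{n}0.png",f["frame"])
    np.savez(f"{n}0.npz",frame=f["frame"],z_map=f["z_map"],K=f["K"],t=f["t"],Rm=f["Rm"])
E
```

```text
{'clock': 0.0, 'q': [1.1929, 0.088, 1.3723, 0.0, 1.6836, -0.1031], 'tcp_pos': [0.1491, 0.5289, 0.2301], 'tcp_rot': [-0.4302, -3.1114, 0.0034], 'wrist_force': [0.608, -0.3773, 0.2441], 'opening': 0.0852, 'gripper_force': 0.0}
side [ 0.74119464 -0.07658817 -0.2091171 ] [ 0.37435526 -0.6806378   0.88426547] [[404.64725455308945, 0.0, 253.05438315934674], [0.0, 404.64725455308945, 193.58206365069637], [0.0, 0.0, 1.0]] ['frame', 'z_map', 'mtx', 'xyz', 'rotation', 'Rm', 't', 'K']
top [ 0.01777037 -0.05273292 -1.5576197 ] [0.45706613 0.06491594 1.28051185] [[428.0250990585961, 0.0, 259.82863977680734], [0.0, 428.0250990585961, 194.10126145357611], [0.0, 0.0, 1.0]] ['frame', 'z_map', 'mtx', 'xyz', 'rotation', 'Rm', 't', 'K']
```

View pics/side0.png

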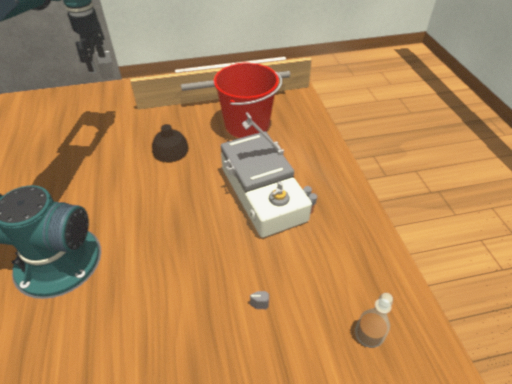

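View pics/top0.png

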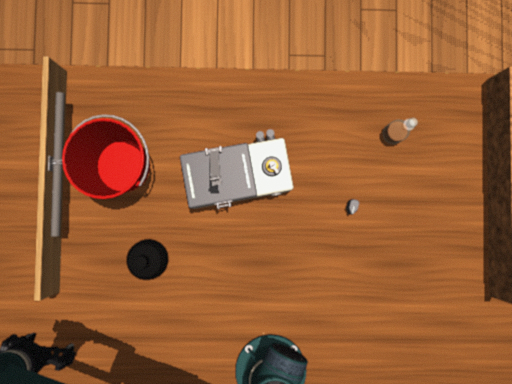

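The side view shows the filter around (265,190) with its spindle at (280,195), the knob at (260,299), the cruet at (375,320), the plunger at (170,143) and the bucket at (248,95). In the top view the latch runs from (213,150) to (214,190), with the spindle at (272,167) and the knob at (353,206). Next I'll enlarge the details.

```bash
cat >> h.py <<'E'
def load(n):
    d=np.load(n); return {k:d[k] for k in d}
E
python3 - <<'E'
from h import *
s=load("side0.npz");t=load("top0.npz")
def crop(f,x,y,w,h,k): return cv2.resize(f["frame"][y:y+h,x:x+w],(w*k,h*k),interpolation=cv2.INTER_CUBIC)
a=np.hstack([crop(t,255,150,40,30,10),crop(t,333,191,40,30,10)])
b=np.hstack([crop(s,260,180,40,30,10),crop(s,240,284,40,30,10)])
cv2.imwrite("pics/c1.png",np.vstack([a,b]))
cv2.imwrite("pics/c2.png",np.hstack([crop(t,175,130,80,90,5),crop(s,215,105,80,90,5)]))
c=cloud(t)
for u,v in [(213,150),(214,190),(200,180),(230,170),(272,158),(272,150),(272,185),(353,206),(353,203),(350,230)]: print(u,v,c[v,u].round(4))
E
```

```text
213 150 [0.6277 0.1682 0.121 ]
214 190 [0.5193 0.1643 0.1126]
200 180 [0.5464 0.2033 0.1088]
230 170 [0.5746 0.1216 0.1128]
272 158 [0.6115 0.0062 0.0961]
272 150 [0.6356 0.0059 0.0848]
272 185 [0.5371 0.0047 0.0831]
353 206 [ 0.4821 -0.2353  0.0356]
353 203 [ 0.4908 -0.2344  0.0393]
350 230 [ 0.4107 -0.2352 -0.0007]
```

View pics/c1.png

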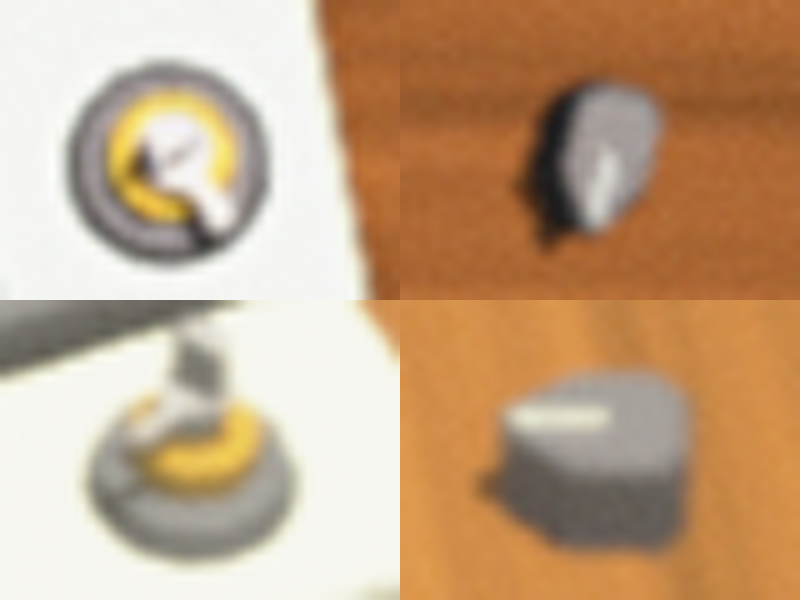

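View pics/c2.png

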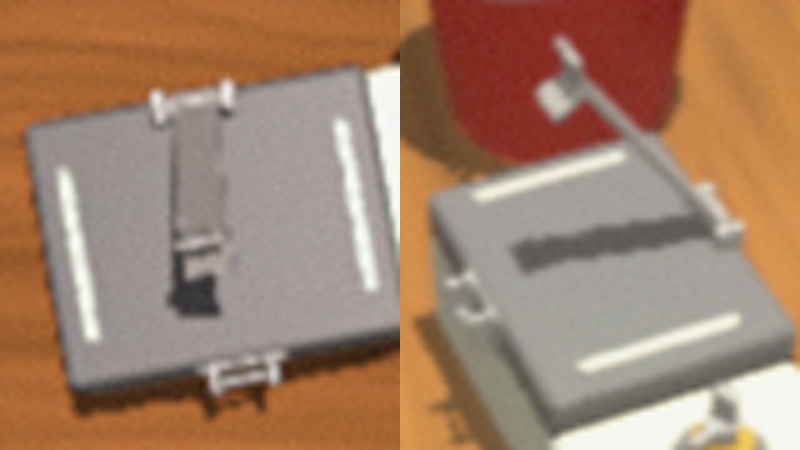

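Crops: in the top view the spindle's top is at about (272.8,164.5) and its lug points down-right to about (277,171). The knob's nose points down in the top image and left in the side image. The latch is about half open, with its nose tab at (215,178) in the top view and (327/5..., i.e. ~ (327,120)/5 scale) in the side view. Now to measure.

Run:
```python
from h import *
s=load("side0.npz");t=load("top0.npz")
C={"top":cloud(t),"side":cloud(s)}
def tri(pt,ps):
    A=[];b=[]
    for f,p in((t,pt),(s,ps)):
        d=ray(f,*p);d/=np.linalg.norm(d);P=np.eye(3)-np.outer(d,d);A.append(P);b.append(P@f["t"])
    x=np.linalg.lstsq(np.vstack(A),np.hstack(b),rcond=None)[0]; return x
# knob
def knobmask(f,c):
    return (c[...,2]>.033)&(c[...,2]<.06)&(abs(c[...,0]-.485)<.06)&(abs(c[...,1]+.235)<.06)
for n,f in(("top",t),("side",s)):
    c=C[n]; m=knobmask(f,c); vv,uu=np.nonzero(m); P=np.array([onplane(f,u,v,.04) for u,v in zip(uu,vv)])[:,:2]
    print(n,"knob n",m.sum(),"z",np.median(c[m][:,2]),"cen",P.mean(0).round(4)); 
    g=f["frame"].astype(float).sum(2)/3; hsv=cv2.cvtColor(f["frame"],cv2.COLOR_BGR2HSV)
    mm=cv2.dilate(m.astype(np.uint8),np.ones((3,3)))>0
    base=np.median(g[m]); w=np.where(m,np.clip(g-base-15,0,None),0); v2,u2=np.nonzero(w); W=w[v2,u2]
    Q=np.array([onplane(f,u,v,.04)[:2] for u,v in zip(u2,v2)]); q0=np.average(Q,axis=0,weights=W); E,V=np.linalg.eigh(np.cov((Q-q0).T,aweights=W))
    e=V[:,1]; e*=np.sign(e@(q0-P.mean(0))); d=q0-P.mean(0)
    E2,V2=np.linalg.eigh(np.cov(P.T)); 
    print(" line",len(W),q0.round(4),"yaw line",np.degrees(np.arctan2(e[1],e[0])).round(1),"yaw cen->line",np.degrees(np.arctan2(d[1],d[0])).round(1),"pca",np.degrees(np.arctan2(*V2[::-1,1])).round(1), np.sqrt(E2).round(4))
    (cc,),_=cv2.findContours(m.astype(np.uint8),cv2.RETR_EXTERNAL,cv2.CHAIN_APPROX_NONE)[:1][0:1] and [cv2.findContours(m.astype(np.uint8),cv2.RETR_EXTERNAL,cv2.CHAIN_APPROX_NONE)[0][:1],0]
# spindle via hand picks
print("spindle tri",tri((272.8,164.5),(280.2,183.6)).round(4), "top onplane", onplane(t,272.8,164.5,.142).round(4), "side",onplane(s,280.2,183.6,.142).round(4))
# disc (gray ring) centre by cloud
c=C["top"];m=(abs(c[...,2]-.0965)<.006)&(abs(c[...,0]-.59)<.05)&(abs(c[...,1]-.0)<.05);vv,uu=np.nonzero(m);print("ring",m.sum(),cv2.minEnclosingCircle(np.stack([uu,vv],1).astype(np.float32)))
for n in C:
    c=C[n];m=(c[...,2]>.1)&(np.hypot(c[...,0]-.592,c[...,1]-.006)<.04);vv,uu=np.nonzero(m)
    for u,v in zip(uu,vv): print(n,u,v,c[v,u].round(4),int((s if n=="side" else t)["frame"][v,u].mean()))
# cover stripes
f=t; g=f["frame"].min(2); 
for (x0,x1) in((183,200),(238,253)):
    m=np.zeros((384,512),np.uint8); m[160:205,x0:x1]=(g[160:205,x0:x1]>180); 
    k,lab,stt,_=cv2.connectedComponentsWithStats(m); i=1+np.argmax(stt[1:,4]); vv,uu=np.nonzero(lab==i)
    P=np.array([onplane(f,u,v,.112)[:2] for u,v in zip(uu,vv)],np.float32); l=cv2.fitLine(P,cv2.DIST_L2,0,.001,.001).ravel(); print("stripe",len(P),P.mean(0),np.degrees(np.arctan2(l[1],l[0])))
```

```text
top knob n 112 z 0.03919838434906753 cen [ 0.4813 -0.2342]
 line 17 [ 0.474 -0.234] yaw line 163.6 yaw cen->line 178.3 pca 163.5 [0.0069 0.0114]
side knob n 182 z 0.03860786371016589 cen [ 0.4858 -0.2383]
 line 31 [ 0.4753 -0.2333] yaw line 166.9 yaw cen->line 154.9 pca 166.0 [0.0075 0.0114]
spindle tri [0.5908 0.0056 0.1419] top onplane [0.5881 0.0061 0.142 ] side [0.5934 0.0053 0.142 ]
ring 172 ((273.0, 161.5), 14.840922355651855)
top 269 160 [0.6041 0.0151 0.1099] 179
top 270 160 [0.6047 0.0121 0.1056] 192
top 271 160 [0.6049 0.0093 0.1045] 191
top 272 160 [0.6047 0.0066 0.1058] 193
top 273 160 [0.6046 0.0039 0.1072] 193
top 274 160 [0.6052 0.0009 0.1027] 187
top 268 161 [0.6015 0.0177 0.1085] 184
top 269 161 [0.6013 0.0151 0.1105] 203
top 270 161 [0.6018 0.0121 0.1066] 217
top 271 161 [0.6015 0.0095 0.1094] 223
top 272 161 [0.6018 0.0066 0.1069] 223
top 273 161 [0.6019 0.0039 0.1065] 218
top 274 161 [0.602  0.0011 0.1061] 205
top 275 161 [ 0.6018 -0.0016  0.1085] 192
top 278 161 [ 0.6029 -0.0103  0.1004] 155
top 267 162 [0.5987 0.0204 0.1084] 180
top 268 162 [0.5987 0.0177 0.1088
[... 11151 characters left out ...]
1053] 152
side 279 197 [ 0.589  -0.0057  0.104 ] 153
side 280 197 [ 0.591  -0.0078  0.1058] 147
side 281 197 [ 0.5935 -0.0086  0.1061] 148
side 282 197 [ 0.5959 -0.0094  0.1063] 141
side 283 197 [ 0.5992 -0.0079  0.1039] 135
side 284 197 [ 0.6024 -0.0062  0.1014] 136
side 277 198 [ 0.5837 -0.0058  0.1015] 118
side 278 198 [ 0.5861 -0.0067  0.102 ] 124
side 279 198 [ 0.5882 -0.0088  0.1037] 126
side 280 198 [ 0.591  -0.0085  0.1027] 124
side 281 198 [ 0.5935 -0.009   0.1027] 126
side 282 198 [ 0.5963 -0.0089  0.1019] 125
side 283 198 [ 0.5992 -0.0084  0.1006] 133
side 280 199 [ 0.5907 -0.0099  0.1004] 131
stripe 104 [0.5428902  0.22935095] 11.086106
stripe 99 [0.5655007  0.07648817] 11.152366
```

Run:
```python
from h import *
s=load("side0.npz");t=load("top0.npz")
for n,f,(u0,v0) in(("top",t,(271.5,166)),("side",s,(279,196))):
    fr=cv2.resize(f["frame"],None,fx=4,fy=4,interpolation=cv2.INTER_CUBIC); hsv=cv2.cvtColor(fr,cv2.COLOR_BGR2HSV)
    yel=((hsv[...,1]>90)&(hsv[...,0]>15)&(hsv[...,0]<35)).astype(np.uint8)
    m=np.zeros_like(yel); y,x=int(v0*4),int(u0*4); m[y-70:y+60,x-56:x+56]=yel[y-70:y+60,x-56:x+56]
    c=np.vstack(cv2.findContours(m,0,1)[0]); hull=cv2.convexHull(c); e=cv2.fitEllipse(hull); p=(np.array(e[0])-1.5)/4
    nw=((fr.min(2)<200)).astype(np.uint8); m2=np.zeros_like(nw); m2[y-52:y+52,x-52:x+52]=nw[y-52:y+52,x-52:x+52]
    k,lab,ss,_=cv2.connectedComponentsWithStats(m2); i=lab[y+8,x-20]; hull=cv2.convexHull(np.vstack(cv2.findContours((lab==i).astype(np.uint8),0,1)[0])); e2=cv2.fitEllipse(hull); p2=(np.array(e2[0])-1.5)/4
    print(n,"yellow",p.round(2),np.round(e[1],1)/4,onplane(f,*p,.108).round(4),"ring",p2.round(2),np.round(e2[1],1)/4,onplane(f,*p2,.095).round(4),onplane(f,*p2,.085).round(4))
T=lambda u,v,z:onplane(t,u,v,z).round(4); S=lambda u,v,z:onplane(s,u,v,z).round(4)
print("lug end top",T(277,171.2,.124),"side",S(273.6,193.3,.124))
# latch: c2 crop picks /5 (offset top 175,130; side 215,105)
P=lambda x,y,ox,oy:(ox+x/5-.4,oy+y/5-.4)
def tri(a,b):
    A=[];B=[]
    for f,p in((t,a),(s,b)):
        d=ray(f,*p);d/=np.linalg.norm(d);Q=np.eye(3)-np.outer(d,d);A.append(Q);B.append(Q@f["t"])
    return np.linalg.lstsq(np.vstack(A),np.hstack(B),rcond=None)[0].round(4)
print("latch hinge",tri(P(194,103,175,130),P(718,210,215,105) if 0 else P(718-400,212,215,105)))
print("latch bend(upper strap end)",tri(P(200,240,175,130),P(575-400,82,215,105)))
print("catch",tri(P(247,370,175,130),P(470-400,295,215,105)))
c=cloud(t)
for v in range(152,182,3): print(v,c[v,213:216].round(3).tolist())
def kn(a,b): return T(*a,.04),S(*b,.04)
# knob c1 picks (top offset 333,191; crop x-400), side offset 240,284 (x-400,y-300)
q=lambda x,y,ox,oy:(ox+x/10-.45,oy+y/10-.45)
print("knob nose",kn(q(195,230,333,191),q(105,418-300,240,284)),"line in",kn(q(207,155,333,191),q(208,415-300,240,284)))
```

```text
top yellow [271.59 165.33] [12.95 13.3 ] [0.5897 0.0077 0.108 ] ring [271.26 166.02] [20.875 20.925] [0.5892 0.0079 0.095 ] [0.5903 0.0075 0.085 ]
side yellow [279.03 193.7 ] [11.1   13.125] [0.591  0.0021 0.108 ] ring [276.4 193.8] [21.225 28.975] [0.5877 0.0147 0.095 ] [0.5904 0.0235 0.085 ]
lug end top [ 0.5721 -0.0064  0.124 ] side [ 0.5733 -0.0076  0.124 ]
latch hinge [0.6295 0.1666 0.1213]
latch bend(upper strap end) [0.5446 0.1524 0.2383]
catch [0.4822 0.1364 0.1149]
152 [[0.621, 0.167, 0.129], [0.621, 0.165, 0.131], [0.621, 0.162, 0.127]]
155 [[0.611, 0.166, 0.145], [0.61, 0.163, 0.148], [0.611, 0.16, 0.148]]
158 [[0.601, 0.164, 0.16], [0.601, 0.162, 0.16], [0.6, 0.159, 0.164]]
161 [[0.591, 0.163, 0.174], [0.591, 0.16, 0.173], [0.591, 0.158, 0.177]]
164 [[0.582, 0.161, 0.189], [0.582, 0.159, 0.189], [0.582, 0.156, 0.19]]
167 [[0.573, 0.16, 0.203], [0.572, 0.157, 0.207], [0.573, 0.155, 0.204]]
170 [[0.564, 0.159, 0.216], [0.564, 0.156, 0.216], [0.563, 0.154, 0.22]]
173 [[0.555, 0.158, 0.227], [0.555, 0.155, 0.228], [0.555, 0.153, 0.227]]
176 [[0.546, 0.156, 0.243], [0.546, 0.154, 0.242], [0.547, 0.152, 0.238]]
179 [[0.538, 0.155, 0.261], [0.538, 0.152, 0.259], [0.538, 0.15, 0.261]]
knob nose (array([ 0.46  , -0.2315,  0.04  ]), array([ 0.4628, -0.2308,  0.04  ])) line in (array([ 0.4819, -0.235 ,  0.04  ]), array([ 0.4861, -0.2353,  0.04  ]))
```

Request:
{"name": "move_arm", "arguments": {
  "rows": [
    [-4.38, -1.65, -0.23, 0, 0, 0, 1],
    [-4.38, -1.65, -0.23, 0, 0, 0, 1],
    [-4.38, -1.65, -0.23, 0, 0, 0, 1],
    [-4.38, -1.65, -0.23, 0, 0, 0, 1],
    [-4.38, -1.65, -0.23, 0, 0, 0, 1],
    [-4.38, -1.65, -0.23, 0, 0, 0, 1],
    [-4.38, -1.65, -0.23, 0, 0, 0, 1],
    [-4.38, -1.65, -0.23, 0, 0, 0, 1],
    [-4.38, -1.65, -0.23, 0, 0, 0, 1],
    [-4.38, -1.65, -0.23, 0, 0, 0, 1]
  ],
  "squeeze": 60
}}

```text
clock: 1.1
tcp_pos: [0.5272, 0.2502, 0.2538]
tcp_rot: [-0.431, -3.111, 0.0]
wrist_force: [0.7, 0.3, -0.1]
opening: 0.0001
gripper_force: 0.0
```

Request:
{"name": "move_arm", "arguments": {
  "rows": [
    [-4.38, -1.65, -0.23, 0, 0, 0, 1],
    [-4.38, -1.65, -0.23, 0, 0, 0, 1],
    [-4.38, -1.65, -0.23, 0, 0, 0, 1],
    [0, 0, 0, 0, 0, 0.148, 1],
    [0, 0, 0, 0, 0, 0.148, 1],
    [0, 0, 0, 0, 0, 0.148, 1],
    [0, 0, 0, 0, 0, 0.148, 1],
    [0, 0, 0, 0, 0, 0.148, 1],
    [0, 0, 0, 0, 0, 0.148, 1],
    [0, 0, 0, 0, 0, 0.148, 1]
  ]
}}

```text
clock: 2.1
tcp_pos: [0.6389, 0.1684, 0.2602]
tcp_rot: [-1.922, -2.484, 0.002]
wrist_force: [0.2, 0.3, -0.0]
opening: 0.0001
gripper_force: 0.0
```

Request:
{"name": "move_arm", "arguments": {
  "rows": [
    [0, 0, 0, 0, 0, 0.148, 1],
    [0, 0, 0, 0, 0, 0.148, 1],
    [0, 0, 0, 0, 0, 0.148, 1],
    [0, 0, 0, 0, 0, 0.148, 1],
    [0, 0, 0, 0, 0, 0.148, 1],
    [0, 0, 0, 0, 0, 0.148, 1],
    [0, 0, 0, 0, 0, 0.148, 1],
    [0, 0, 0, 0, 0, 0.148, 1],
    [0, 0, 0, 0, 0, 0.148, 1],
    [0, 0, 0, 0, 0, 0.148, 1]
  ]
}}

```text
clock: 3.1
tcp_pos: [0.6388, 0.1684, 0.2603]
tcp_rot: [-3.095, -0.539, 0.003]
wrist_force: [-0.4, 0.3, -0.7]
opening: -0.0002
gripper_force: 0.0
```

```bash
cat >> h.py <<'E'
def plan(target,yawdeg):
    s=env.observe(); Rm=R.from_rotvec(s["tcp_rot"]); d=Rm.inv().apply(np.array(target)-s["tcp_pos"])*100
    Rt=R.from_euler("z",yawdeg,degrees=True)*R.from_euler("x",180,degrees=True)
    x=Rm.as_matrix()[:,0]; print("t",round(s["clock"],2),"tcp",np.round(s["tcp_pos"],4),"yaw",np.degrees(np.arctan2(x[1],x[0])).round(2),"F",np.round(s["wrist_force"],1),"open",np.round(s["opening"],4))
    print("shift cm (current tool axes)",d.round(2),"turn",(Rm.inv()*Rt).as_rotvec().round(3))
E
python3 - <<'E'
from h import *
plan([.6393,.1685,.26],11.1)
E
```

```text
t 3.1 tcp [0.6388 0.1684 0.2603] yaw 19.75 F [-0.4  0.3 -0.7] open -0.0002
shift cm (current tool axes) [0.05 0.   0.03] turn [-0.     0.002  0.151]
```

Request:
{"name": "move_arm", "arguments": {
  "rows": [
    [0, 0, 0, 0, 0, 0.15, 1],
    [0, 0, 3.9, 0, 0, 0, 1],
    [-3, 0, 0, 0, 0, 0, 1],
    [-2, 0, 0, 0, 0, 0, 1],
    [-1, 0, 0, 0, 0, 0, 1],
    [-0.5, 0, 0.3, 0, 0, 0, 1],
    [-0.5, 0, 0.3, 0, 0, 0, 1],
    [0, 0, 0, 0, 0, 0, 1]
  ]
}}

```text
clock: 3.9
tcp_pos: [0.5705, 0.1544, 0.216]
tcp_rot: [-3.126, -0.315, -0.0]
wrist_force: [0.1, -0.1, -0.1]
opening: 0.0002
gripper_force: 0.0
```

Run:
```python
from h import *
f=grab("top"); c=cloud(f); st()
cv2.imwrite("pics/s1.png",cv2.resize(grab("side")["frame"][80:230,190:340],(600,600),interpolation=cv2.INTER_CUBIC))
```

```text
{'clock': 3.95, 'q': [0.1684, 0.1824, 1.2944, 0.0001, 1.6648, 1.5385], 'tcp_pos': [0.5707, 0.1544, 0.216], 'tcp_rot': [-3.1257, -0.3148, 0.0], 'wrist_force': [0.4777, -0.2668, 0.1905], 'opening': 0.0005, 'gripper_force': 0.0}
```

View pics/s1.png

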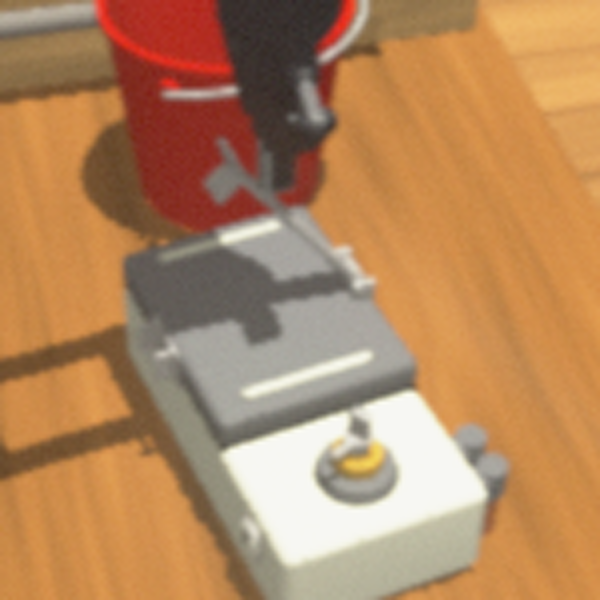

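The fingertips (280,180 in the crop) are just behind the strap, so I'll sweep along the arc.

Request:
{"name": "move_arm", "arguments": {
  "rows": [
    [-0.5, 0, 0.5, 0, 0, 0, 1],
    [-0.6, 0, 0.5, 0, 0, 0, 1],
    [-0.8, 0, 0.9, 0, 0, 0, 1],
    [-0.8, 0, 0.9, 0, 0, 0, 1],
    [-0.6, 0, 1.0, 0, 0, 0, 1],
    [-0.6, 0, 1.1, 0, 0, 0, 1]
  ]
}}

```text
clock: 4.6
tcp_pos: [0.5318, 0.1466, 0.1668]
tcp_rot: [-3.126, -0.315, -0.001]
wrist_force: [1.5, 0.6, -0.0]
opening: -0.0
gripper_force: 0.6
```

Request:
{"name": "move_arm", "arguments": {
  "rows": [
    [-0.4, 0, 1.1, 0, 0, 0, 1],
    [-0.35, 0, 1.1, 0, 0, 0, 1],
    [-0.2, 0, 0.8, 0, 0, 0, 1],
    [-0.1, 0, 0.6, 0, 0, 0, 1],
    [0, 0, 0.5, 0, 0, 0, 1],
    [0, 0, 0.2, 0, 0, 0, 1]
  ]
}}

```text
clock: 5.2
tcp_pos: [0.5216, 0.1445, 0.1235]
tcp_rot: [3.126, 0.315, -0.002]
wrist_force: [-0.6, 0.8, 1.6]
opening: -0.0001
gripper_force: 0.5
```

Request:
{"name": "move_arm", "arguments": {
  "rows": [
    [0, 0, 0.2, 0, 0, 0, 1],
    [0, 0, 0.1, 0, 0, 0, 1],
    [0, 0, 0.1, 0, 0, 0, 1],
    [0, 0, 0, 0, 0, 0, 1]
  ]
}}

```text
clock: 5.6
tcp_pos: [0.5221, 0.1446, 0.121]
tcp_rot: [-3.126, -0.315, -0.001]
wrist_force: [-2.8, -1.2, 3.5]
opening: -0.0003
gripper_force: 2.0
```

Request:
{"name": "move_arm", "arguments": {
  "rows": [
    [0, 0, 0.1, 0, 0, 0, 1],
    [0, 0, 0.1, 0, 0, 0, 1],
    [0, 0, 0.1, 0, 0, 0, 1],
    [0, 0, 0, 0, 0, 0, 1]
  ]
}}

```text
clock: 6.0
tcp_pos: [0.5222, 0.1446, 0.1208]
tcp_rot: [3.126, 0.315, 0.003]
wrist_force: [-6.5, -0.9, 14.8]
opening: -0.0
gripper_force: 7.2
```

Request:
{"name": "move_arm", "arguments": {
  "rows": [
    [0, 0, -3, 0, 0, 0, 1],
    [0, 0, -5, 0, 0, 0, 1],
    [0, 0, -4, 0, 0, 0, 1],
    [0, 0, 0, 0, 0, 0, 0]
  ]
}}

```text
clock: 6.4
tcp_pos: [0.5253, 0.1452, 0.2452]
tcp_rot: [-3.125, -0.315, -0.024]
wrist_force: [1.9, 0.6, 0.9]
opening: 0.0133
gripper_force: 0.0
```

Run:
```python
from h import *
plan([.4875,-.2363,.22],-12)
f=grab("side"); c=cloud(f); m=(abs(c[...,2]-.121)<.008)&(c[...,0]>.46)&(c[...,0]<.66)&(abs(c[...,1]-.155)<.035); print(m.sum())
P=c[m]; print("strap z along x:",[(round(x,2),round(float(np.median(P[abs(P[:,0]-x)<.01,2])),4)) for x in np.arange(.48,.65,.02) if (abs(P[:,0]-x)<.01).any()])
cv2.imwrite("pics/s2.png",cv2.resize(f["frame"][100:220,210:330],(600,600),interpolation=cv2.INTER_CUBIC))
```

```text
t 6.4 tcp [0.5253 0.1452 0.2452] yaw 11.51 F [1.9 0.6 0.9] open 0.0133
shift cm (current tool axes) [-11.36  36.63   2.36] turn [-0.003 -0.015  0.41 ]
489
strap z along x: [(np.float64(0.48), 0.1207), (np.float64(0.5), 0.1188), (np.float64(0.52), 0.1194), (np.float64(0.54), 0.1195), (np.float64(0.56), 0.1201), (np.float64(0.58), 0.1198), (np.float64(0.6), 0.1192), (np.float64(0.62), 0.1198), (np.float64(0.64), 0.1227)]
```

View pics/s2.png

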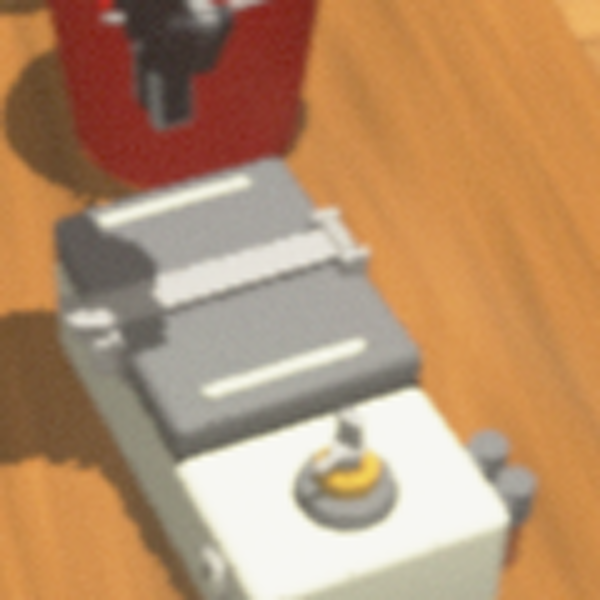

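The latch lies level (strap from (340,245) to (90,320)) with its nose in the catch. Next, the knob.

Request:
{"name": "move_arm", "arguments": {
  "rows": [
    [-1.42, 4.58, 0.2, 0, 0, 0, -1],
    [-1.42, 4.58, 0.2, 0, 0, 0, -1],
    [-1.42, 4.58, 0.2, 0, 0, 0, -1],
    [-1.42, 4.58, 0.2, 0, 0, 0, -1],
    [-1.42, 4.58, 0.2, 0, 0, 0, -1],
    [-1.42, 4.58, 0.2, 0, 0, 0, -1],
    [-1.42, 4.58, 0.2, 0, 0, 0, -1],
    [-1.42, 4.58, 1.0, 0, 0, 0, -1],
    [0, 0, 2, 0, 0, 0.137, -1],
    [0, 0, 2, 0, 0, 0.137, -1]
  ]
}}

```text
clock: 7.45
tcp_pos: [0.4827, -0.2387, 0.1704]
tcp_rot: [-3.138, 0.129, 0.003]
wrist_force: [-0.4, -0.4, -0.0]
opening: 0.0856
gripper_force: 0.0
```

Request:
{"name": "move_arm", "arguments": {
  "rows": [
    [0, 0, 3, 0, 0, 0.137, -1],
    [0, 0, 0, 0, 0, 0, -1],
    [0, 0, 0, 0, 0, 0, -1]
  ]
}}

```text
clock: 7.75
tcp_pos: [0.483, -0.2366, 0.1416]
tcp_rot: [-3.123, 0.325, 0.005]
wrist_force: [-0.5, 0.1, 0.4]
opening: 0.0853
gripper_force: 0.0
```

Run:
```python
from h import *
plan([.4875,-.2363,.005],-12)
cv2.imwrite("pics/s3.png",cv2.resize(grab("side")["frame"][200:340,190:330],(600,600),interpolation=cv2.INTER_CUBIC))
```

```text
t 7.75 tcp [ 0.483  -0.2366  0.1416] yaw -11.88 F [-0.5  0.1  0.4] open 0.0853
shift cm (current tool axes) [ 0.48 -0.1  13.66] turn [-0.001  0.003  0.002]
```

View pics/s3.png

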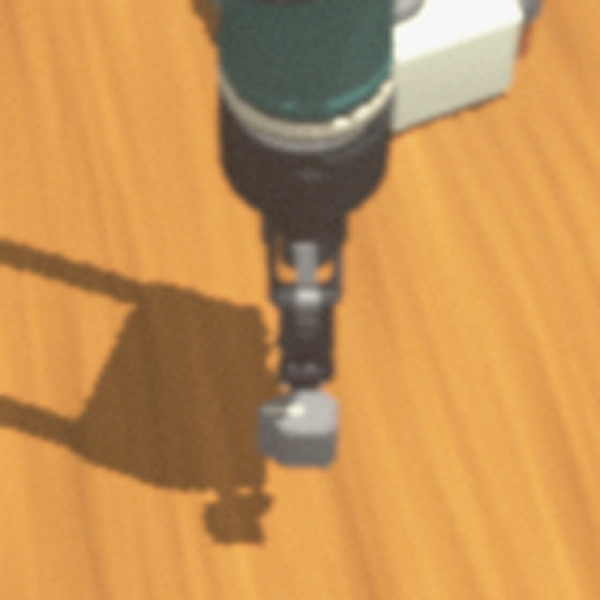

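The fingers are lined up above the knob (crop (300,425)), so I'll go down and grasp it.

Request:
{"name": "move_arm", "arguments": {
  "rows": [
    [0.5, -0.1, 4, 0, 0, 0, -1],
    [0, 0, 4, 0, 0, 0, -1],
    [0, 0, 3.5, 0, 0, 0, -1],
    [0, 0, 1.5, 0, 0, 0, -1],
    [0, 0, 0.6, 0, 0, 0, -1],
    [0, 0, 0, 0, 0, 0, 1],
    [0, 0, 0, 0, 0, 0, 1],
    [0, 0, 0, 0, 0, 0, 1],
    [0, 0, 0, 0, 0, 0, 1],
    [0, 0, 0, 0, 0, 0, 1]
  ],
  "squeeze": 60
}}

```text
clock: 8.8
tcp_pos: [0.49, -0.2378, 0.0089]
tcp_rot: [3.123, -0.329, 0.005]
wrist_force: [0.3, -0.0, 6.2]
opening: 0.025
gripper_force: 59.5
```

Request:
{"name": "move_arm", "arguments": {
  "rows": [
    [0, 0, 0, 0, 0, 0, 1],
    [0, 0, 0, 0, 0, 0, 1]
  ],
  "squeeze": 80
}}

```text
clock: 9.0
tcp_pos: [0.4901, -0.2379, 0.0089]
tcp_rot: [3.123, -0.329, 0.005]
wrist_force: [0.2, -0.4, 5.6]
opening: 0.0254
gripper_force: 78.3
```

Request:
{"name": "move_arm", "arguments": {
  "rows": [
    [0, 0, -0.5, 0, 0, 0, 1],
    [0, 0, -2.5, 0, 0, 0, 1],
    [0, 0, -5, 0, 0, 0, 1],
    [0, 0, -5, 0, 0, 0, 1],
    [0, 0, -4, 0, 0, 0, 1],
    [0, 0, 0, 0, 0, 0, 1],
    [0, 0, 0, 0, 0, 0, 1]
  ]
}}

```text
clock: 9.7
tcp_pos: [0.4891, -0.2373, 0.1782]
tcp_rot: [3.123, -0.329, 0.003]
wrist_force: [0.1, 0.5, -1.3]
opening: 0.0249
gripper_force: 78.1
```

Run:
```python
from h import *
s=env.observe(); p=np.array(s["tcp_pos"]); f=grab("side"); st()
def proj(P): 
    c=f["Rm"].T@(np.array(P)-f["t"]); c=np.array([c[0],-c[1],-c[2]]); h=f["K"]@c; return h[:2]/h[2]
u,v=proj(p); print("tcp px",u,v)
np.savez("side1.npz",frame=f["frame"],z_map=f["z_map"],K=f["K"],t=f["t"],Rm=f["Rm"])
x,y=int(u)-25,int(v)-25; print(x,y); cv2.imwrite("pics/s4.png",cv2.resize(f["frame"][y:y+50,x:x+50],(600,600),interpolation=cv2.INTER_CUBIC))
Rt=R.from_rotvec(s["tcp_rot"]); L=Rt.inv().apply((cloud(f).reshape(-1,3)-p)).reshape(384,512,3)*1000
for r in range(int(v)-8,int(v)+10,1): print(r,[tuple(L[r,k].round(0).astype(int).tolist()) for k in range(int(u)-9,int(u)+11) if abs(L[r,k]).max()<60])
```

```text
{'clock': 9.75, 'q': [-0.5561, 0.0895, 1.4776, 0.0001, 1.5764, 1.2248], 'tcp_pos': [0.4882, -0.2368, 0.1762], 'tcp_rot': [-3.1234, 0.3295, 0.0027], 'wrist_force': [-0.0048, -0.9732, -1.401], 'opening': 0.025, 'gripper_force': 78.1045}
tcp px 262.57629630131765 262.4531560398664
237 237
254 [(-19, 0, -31), (-17, 1, -33), (-15, 1, -32)]
255 [(-19, 1, -29), (-17, 1, -29), (-15, 2, -30), (-13, 3, -31), (-3, 1, -29)]
256 [(-19, 3, -29), (-17, 4, -29), (-15, 5, -32), (-13, 4, -30), (-12, 5, -31), (-10, 23, -58), (-8, 23, -58), (-6, 24, -59), (-4, 17, -49), (9, 24, -59), (11, 24, -59), (13, 24, -59)]
257 [(-19, 7, -31), (-17, 6, -29), (-16, 7, -31), (-14, 6, -29), (-12, 5, -28)]
258 [(-20, 7, -27), (-18, 7, -26), (-16, 8, -29), (-14, 10, -31), (-12, 20, -47)]
259 [(-20, 9, -26), (-18, 8, -26), (-16, 9, -27), (-14, 9, -27), (-12, 21, -45)]
260 [(-20, 9, -23), (-18, 9, -23), (-16, 10, -25), (-14, 12, -27), (-12, 22, -42)]
261 [(-20, 8, -17), (-18, 8, -17), (-16, 9, -20), (-14, 12, -25), (-12, 12, -24)]
262 [(-20, 7, -13), (-18, 10, -18), (-16, 10, -18), (-14, 12, -20), (-12, 12, -21)]
263 [(-
[... 421 characters left out ...]
, 43, -51), (3, 43, -50), (5, 45, -53), (7, 43, -51), (9, 43, -51)]
268 [(-20, 8, 8), (-18, 10, 5), (-16, 10, 5), (-14, 10, 4), (-12, 13, 1), (-8, 44, -48), (-6, 44, -49), (-4, 26, -20), (-2, 25, -19), (0, 27, -23), (2, 25, -19), (4, 25, -19), (6, 26, -20), (8, 26, -20), (10, 19, -9), (11, 43, -48), (13, 43, -47)]
269 [(-16, 11, 8), (-14, 11, 6), (-12, 12, 6), (-10, 13, 5), (-8, 19, -6), (-6, 18, -4), (-4, 26, -16), (-2, 26, -17), (0, 24, -13), (2, 23, -12), (4, 24, -13), (6, 25, -15), (8, 26, -17), (10, 18, -4), (12, 19, -5)]
270 [(-14, 11, 11), (-12, 13, 8), (-10, 12, 10), (-8, 19, -2), (-4, 26, -13), (0, 25, -12), (2, 24, -9), (4, 25, -12), (6, 25, -12), (8, 26, -13), (10, 20, -3)]
271 []
```

View pics/s4.png

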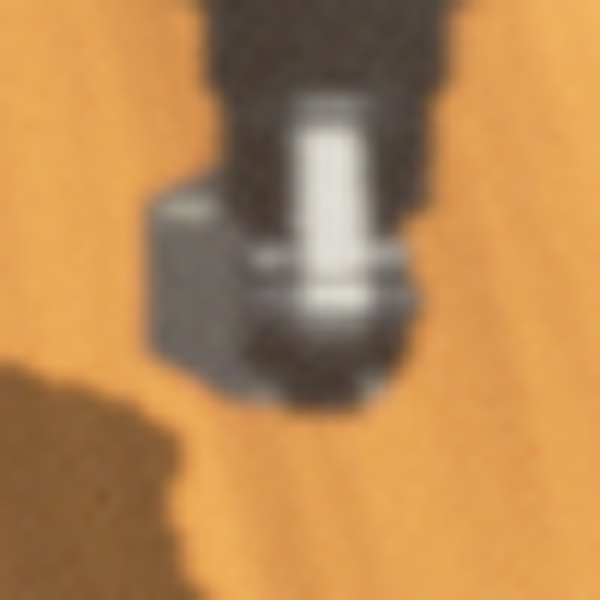

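Run:
```python
from h import *
f=load("side1.npz"); s=env.observe(); p=np.array(s["tcp_pos"]); Rt=R.from_rotvec(s["tcp_rot"])
L=Rt.inv().apply((cloud(f).reshape(-1,3)-p)).reshape(384,512,3)*1000
for r in range(250,272,2): print(r,[tuple(L[r,k].round(0).astype(int).tolist())+(int(f["frame"][r,k].mean()),) for k in range(247,258)])
# finger points: mid of columns, near-camera finger face
g=f["frame"]; 
for r in (252,256,260,264): 
    k=[c for c in range(245,280) if abs(L[r,c]).max()<70 and L[r,c,1]>20]; print("finger",r,k[0] if k else 0,k[-1] if k else 0,[L[r,c].round(1).tolist() for c in (k[0],k[-1])] if k else 0)
```

```text
250 [(-34, -156, 180, 161), (-31, -156, 180, 159), (-29, -154, 177, 154), (-26, -153, 175, 153), (-23, -155, 178, 151), (-21, -156, 179, 148), (-18, -155, 178, 137), (-15, -154, 176, 121), (-15, 22, -78, 95), (-13, 22, -78, 71), (-11, 22, -78, 65)]
252 [(-34, -150, 179, 162), (-31, -148, 177, 157), (-29, -150, 180, 150), (-26, -149, 179, 145), (-23, -147, 176, 133), (-21, -5, -32, 123), (-19, -6, -30, 112), (-17, -4, -34, 97), (-15, -5, -32, 84), (-13, 22, -72, 68), (-11, 23, -73, 62)]
254 [(-34, -143, 179, 160), (-31, -141, 176, 149), (-27, 0, -32, 128), (-25, 0, -33, 133), (-23, -2, -30, 147), (-21, 0, -33, 151), (-19, 0, -33, 147), (-17, 2, -35, 130), (-15, 1, -34, 102), (-13, 24, -68, 76), (-11, 23, -66, 67)]
256 [(-34, -135, 177, 159), (-31, -135, 176, 147), (-27, 3, -31, 118), (-25, 4, -31, 108), (-23, 4, -32, 107), (-21, 4, -32, 107), (-19, 4, -31, 108), (-17, 4, -31, 103), (-15, 6, -34, 101), (-13, 4, -32, 99), (-11, 5, -33, 85)]
258 [(-34, -129, 177, 159), (-31, -131, 180, 147), (-27, 3, -23, 119), (-25, 4, -24, 102), (-23, 5, -26, 102), (-21, 7, -29, 103), (-19, 7, -29, 103
[... 966 characters left out ...]
 (-11, 39, -50, 74)]
268 [(-34, -98, 174, 160), (-31, -99, 176, 162), (-29, -99, 176, 162), (-26, -98, 176, 157), (-24, -100, 179, 149), (-21, -98, 175, 139), (-19, 8, 6, 124), (-17, 10, 3, 108), (-15, 10, 3, 100), (-13, 11, 2, 101), (-11, 13, -1, 96)]
270 [(-34, -93, 176, 123), (-31, -95, 179, 138), (-29, -94, 178, 158), (-26, -94, 177, 162), (-24, -95, 179, 163), (-21, -94, 178, 164), (-19, -93, 176, 158), (-16, -94, 178, 150), (-13, -94, 177, 136), (-13, 11, 9, 128), (-11, 13, 6, 127)]
finger 252 0 0 0
finger 256 258 270 [[-9.2, 23.5, -60.3], [13.6, 24.6, -61.5]]
finger 260 257 257 [[-11.0, 22.0, -44.2], [-11.0, 22.0, -44.2]]
finger 264 257 257 [[-11.3, 37.3, -54.0], [-11.3, 37.3, -54.0]]
```

The nose (crop x=150) reaches about 30 mm left of the fingers' centre line, so the bore axis is about 2 mm ahead of the TCP. Now moving over the spindle.

Run:
```python
from h import *
plan([.5925,.0083,.1705],35.5)
```

```text
t 9.75 tcp [ 0.4882 -0.2368  0.1762] yaw -12.04 F [-0.  -1.  -1.4] open 0.025
shift cm (current tool axes) [  5.08 -26.15   0.58] turn [-0.001  0.001 -0.83 ]
```

Request:
{"name": "move_arm", "arguments": {
  "rows": [
    [0.85, -4.36, 0, 0, 0, 0, 1],
    [0.85, -4.36, 0, 0, 0, 0, 1],
    [0.85, -4.36, 0, 0, 0, 0, 1],
    [0.85, -4.36, 0, 0, 0, 0, 1],
    [0.85, -4.36, 0, 0, 0, 0, 1],
    [0.85, -4.36, 0, 0, 0, 0, 1],
    [0, 0, 0, 0, 0, -0.138, 1],
    [0, 0, 0, 0, 0, -0.138, 1],
    [0, 0, 0, 0, 0, -0.138, 1],
    [0, 0, 0, 0, 0, -0.138, 1]
  ]
}}

```text
clock: 10.75
tcp_pos: [0.5917, 0.0085, 0.1735]
tcp_rot: [-3.092, -0.544, 0.01]
wrist_force: [0.0, -0.1, -1.7]
opening: 0.0249
gripper_force: 78.4
```

Request:
{"name": "move_arm", "arguments": {
  "rows": [
    [0, 0, 0, 0, 0, -0.138, 1],
    [0, 0, 0, 0, 0, -0.14, 1],
    [0, 0, 0, 0, 0, 0, 1],
    [0, 0, 0, 0, 0, 0, 1],
    [0, 0, 0, 0, 0, 0, 1]
  ]
}}

```text
clock: 11.25
tcp_pos: [0.5928, 0.0081, 0.176]
tcp_rot: [-2.992, -0.955, 0.003]
wrist_force: [-0.2, -0.7, -0.1]
opening: 0.025
gripper_force: 78.4
```

Run:
```python
from h import *
plan([.5925,.0083,.1605],35.5)
f=grab("side"); np.savez("side2.npz",frame=f["frame"],z_map=f["z_map"],K=f["K"],t=f["t"],Rm=f["Rm"])
cv2.imwrite("pics/s5.png",cv2.resize(f["frame"][150:210,250:310],(600,600),interpolation=cv2.INTER_CUBIC))
```

```text
t 11.25 tcp [0.5928 0.0081 0.176 ] yaw 35.4 F [-0.2 -0.7 -0.1] open 0.025
shift cm (current tool axes) [-0.01 -0.03  1.55] turn [-0.002  0.002 -0.002]
```

View pics/s5.png

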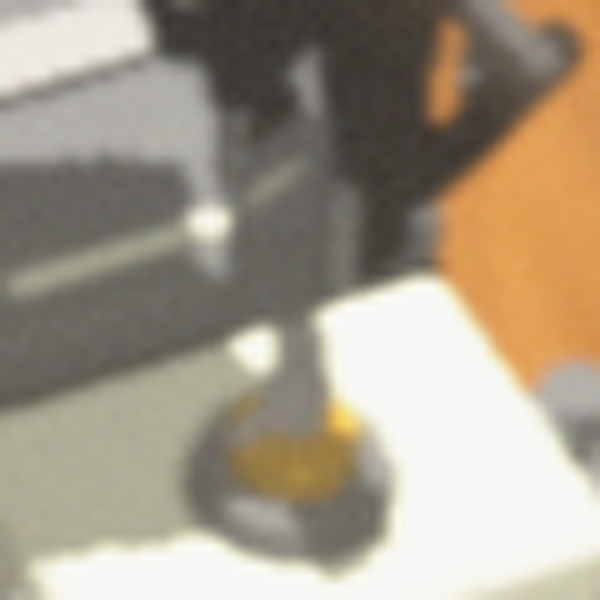

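The view shows the knob in shadow just above the spindle (crop (300,350)), too dark for a finer measurement. I'll descend by feel.

Request:
{"name": "move_arm", "arguments": {
  "rows": [
    [0, 0, 1.5, 0, 0, 0, 1],
    [0, 0, 0.6, 0, 0, 0, 1],
    [0, 0, 0.2, 0, 0, 0, 1],
    [0, 0, 0.2, 0, 0, 0, 1],
    [0, 0, 0, 0, 0, 0, 1]
  ]
}}

```text
clock: 11.8
tcp_pos: [0.5932, 0.008, 0.1519]
tcp_rot: [-2.992, -0.958, 0.001]
wrist_force: [0.1, -1.1, -1.3]
opening: 0.0251
gripper_force: 78.4
```

Request:
{"name": "move_arm", "arguments": {
  "rows": [
    [0, 0, 0.1, 0, 0, 0, 1],
    [0, 0, 0.1, 0, 0, 0, 1],
    [0, 0, 0, 0, 0, 0, 1]
  ]
}}

```text
clock: 12.1
tcp_pos: [0.5934, 0.008, 0.1503]
tcp_rot: [-2.992, -0.958, -0.0]
wrist_force: [0.8, 0.2, -0.9]
opening: 0.0249
gripper_force: 78.4
```

Request:
{"name": "move_arm", "arguments": {
  "rows": [
    [0, 0, 0.1, 0, 0, 0, 1],
    [0, 0, 0.1, 0, 0, 0, 1],
    [0, 0, 0, 0, 0, 0, 1]
  ]
}}

```text
clock: 12.4
tcp_pos: [0.5932, 0.008, 0.148]
tcp_rot: [-2.992, -0.958, 0.0]
wrist_force: [0.1, 0.3, -1.1]
opening: 0.0245
gripper_force: 78.4
```

Request:
{"name": "move_arm", "arguments": {
  "rows": [
    [0, 0, 0.1, 0, 0, 0, 1],
    [0, 0, 0, 0, 0, 0, 1]
  ]
}}

```text
clock: 12.6
tcp_pos: [0.5932, 0.008, 0.1471]
tcp_rot: [-2.992, -0.958, 0.0]
wrist_force: [0.2, -0.2, -0.8]
opening: 0.0249
gripper_force: 78.4
```

Request:
{"name": "move_arm", "arguments": {
  "rows": [
    [0, 0, 0.15, 0, 0, 0, 1],
    [0, 0, 0.15, 0, 0, 0, 1],
    [0, 0, 0, 0, 0, 0, 1]
  ]
}}

```text
clock: 12.9
tcp_pos: [0.5931, 0.0081, 0.1438]
tcp_rot: [-2.992, -0.958, 0.001]
wrist_force: [0.2, -0.0, -0.6]
opening: 0.0247
gripper_force: 78.4
```

Request:
{"name": "move_arm", "arguments": {
  "rows": [
    [0, 0, 0.15, 0, 0, 0, 1],
    [0, 0, 0.15, 0, 0, 0, 1],
    [0, 0, 0, 0, 0, 0, 1]
  ]
}}

```text
clock: 13.2
tcp_pos: [0.5931, 0.0081, 0.1408]
tcp_rot: [-2.992, -0.958, 0.001]
wrist_force: [-0.2, 0.7, -0.9]
opening: 0.0249
gripper_force: 78.4
```

Request:
{"name": "move_arm", "arguments": {
  "rows": [
    [0, 0, 0.2, 0, 0, 0, 1],
    [0, 0, 0.2, 0, 0, 0, 1],
    [0, 0, 0, 0, 0, 0, 1]
  ]
}}

```text
clock: 13.5
tcp_pos: [0.5931, 0.0081, 0.1367]
tcp_rot: [-2.992, -0.958, 0.001]
wrist_force: [-0.1, -1.1, -0.8]
opening: 0.0248
gripper_force: 78.4
```

Request:
{"name": "move_arm", "arguments": {
  "rows": [
    [0, 0, 0.15, 0, 0, 0, 1],
    [0, 0, 0.15, 0, 0, 0, 1],
    [0, 0, 0, 0, 0, 0, 1]
  ]
}}

```text
clock: 13.8
tcp_pos: [0.5936, 0.008, 0.1349]
tcp_rot: [2.992, 0.958, 0.002]
wrist_force: [-0.8, -1.0, 2.7]
opening: 0.0249
gripper_force: 78.7
```

Request:
{"name": "move_arm", "arguments": {
  "rows": [
    [0, 0, 0.15, 0, 0, 0, 1],
    [0, 0, 0.15, 0, 0, 0, 1],
    [0, 0, 0, 0, 0, 0, 1]
  ]
}}

```text
clock: 14.1
tcp_pos: [0.5937, 0.008, 0.1325]
tcp_rot: [2.991, 0.958, 0.003]
wrist_force: [-2.8, -0.2, 6.3]
opening: 0.0251
gripper_force: 78.9
```

Contact came at the predicted home height and the spring is starting to yield. I'll press on to the stop.

Request:
{"name": "move_arm", "arguments": {
  "rows": [
    [0, 0, 0.2, 0, 0, 0, 1],
    [0, 0, 0.2, 0, 0, 0, 1],
    [0, 0, 0, 0, 0, 0, 1]
  ]
}}

```text
clock: 14.4
tcp_pos: [0.5937, 0.008, 0.129]
tcp_rot: [2.991, 0.958, 0.003]
wrist_force: [-2.5, 0.1, 8.3]
opening: 0.0245
gripper_force: 79.1
```

Request:
{"name": "move_arm", "arguments": {
  "rows": [
    [0, 0, 0.2, 0, 0, 0, 1],
    [0, 0, 0.1, 0, 0, 0, 1],
    [0, 0, 0, 0, 0, 0, 1]
  ]
}}

```text
clock: 14.7
tcp_pos: [0.5938, 0.008, 0.1268]
tcp_rot: [2.991, 0.958, 0.004]
wrist_force: [-2.9, -1.0, 9.3]
opening: 0.0247
gripper_force: 79.7
```

Request:
{"name": "move_arm", "arguments": {
  "rows": [
    [0, 0, 0.1, 0, 0, 0, 1],
    [0, 0, 0.1, 0, 0, 0, 1],
    [0, 0, 0, 0, 0, 0, 1]
  ]
}}

```text
clock: 15.0
tcp_pos: [0.594, 0.008, 0.1267]
tcp_rot: [2.99, 0.958, 0.006]
wrist_force: [-6.4, -0.1, 15.4]
opening: 0.025
gripper_force: 80.3
```

Request:
{"name": "move_arm", "arguments": {
  "rows": [
    [0, 0, 0.05, 0, 0, 0, 1],
    [0, 0, 0, 0, 0, 0, 1],
    [0, 0, 0, 0, 0, 0, 1],
    [0, 0, 0, 0, 0, 0, 1],
    [0, 0, 0, 0, 0, 0, 1]
  ]
}}

```text
clock: 15.5
tcp_pos: [0.594, 0.008, 0.1266]
tcp_rot: [2.99, 0.958, 0.006]
wrist_force: [-6.9, 1.0, 16.6]
opening: 0.0248
gripper_force: 80.4
```

Run:
```python
from h import *
st(); s=grab("side"); cv2.imwrite("pics/s6.png",cv2.resize(s["frame"][90:220,190:320],(600,600),interpolation=cv2.INTER_CUBIC))
```

```text
{'clock': 15.5, 'q': [-0.0819, 0.2233, 1.4248, -0.0001, 1.4892, 0.8689], 'tcp_pos': [0.594, 0.008, 0.1266], 'tcp_rot': [2.9903, 0.9578, 0.0061], 'wrist_force': [-6.8783, 1.0196, 16.5995], 'opening': 0.0248, 'gripper_force': 80.3601}
```

View pics/s6.png

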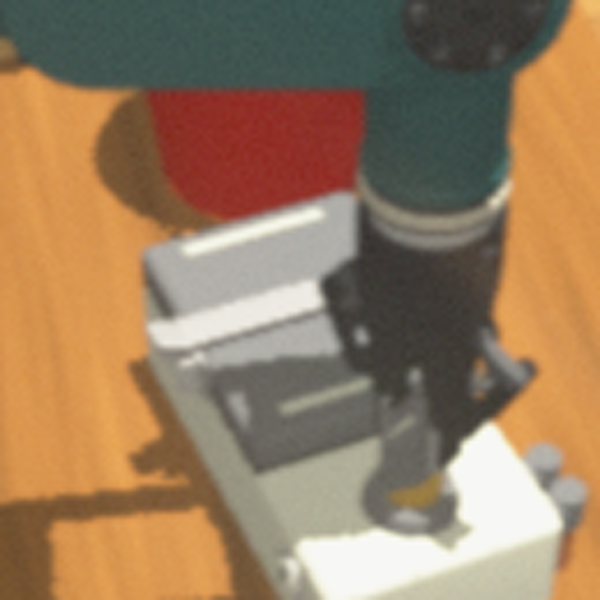

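The knob sits down over the valve (crop (410,440)), the latch is still shut (150–320, 330–290), and the bucket hasn't moved. Handing in.

```bash
python3 -c "
from cell import env
print(env.close_job())"
```

```text
the job is handed in; nothing more can be done
None
```

The job is handed in, with no verdict returned: the latch is shut in its catch, and the knob is home on the D-spindle, held by the gripper against the firm stop (8 mm down, about 16 N). The bucket stood unmoved in the last side view; I didn't check the plunger cup and cruet again, but the arm stayed well clear of them.

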